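# Close the draught shield and tare the balance

## Robot

A 6-joint arm with a two-finger parallel gripper is mounted at the origin on the work surface. World frame = base frame: x ahead of the robot, y to its left, z up, the work surface at z = 0. Lengths are in mm, angles in rad, forces in N, time in s.
With the tool pointing down it reaches from about 300 to 950 mm from the base axis. Payload 3.1 kg.
Tool frame: the origin (TCP) lies at the centre of the arm's flange, where the gripper is bolted on; the fingertips stand 173 mm ahead of it and the grasp point (between the pads) lies 155 mm ahead of it (manip.finger_overhang is the distance from the TCP to the fingertips, in mm); x points along the fingers, z is the direction in which the jaws open and shut, and the axes are right-handed (so a half turn about x gives the same grasp; the last joint's range is limited). The gripper opens to 85 mm and grips with 20 to 120 N. Pads are 22 mm wide; open, the fingers measure 114 mm over their backs; the gripper's body (76 mm by 85 mm) begins 54 mm behind the grasp point. The pads swing forward as they close: fully open they stand 13 mm farther back than shut.
Start: joints at [-1.411, 0.308, 1.634, -0, 1.2, -0.07], TCP at [142.337, -608.584, 404.672] pointing down, gripper open.
Joint ranges: [-3.06, 3.06], [-0.79, 1.96], [0.05, 2.63], [-1.19, 4.34], [0.05, 2.64], [-2.94, 2.94]. Speed limits (rad/s): [2.79, 2.79, 3.14, 3.14, 3.14, 3.14].

## Interface

Orientations are given as [roll, pitch, yaw] about the fixed x, y, z axes, in that order (R = Rz(yaw) Ry(pitch) Rx(roll)).
In Python, from station import sensors, viewer, order, nets, manip gives the robot as it stands.
- The arm moves only by the tool carry_out, never from a script. Its argument "deltas" is a list that holds one entry, the list of rows, each a list of 7 numbers: the opening, from 0 (shut) to 1 (fully open), then the shift along the tool's x, y, z in mm, then the turn, a rotation vector about the tool's x, y, z in degrees. A call has 1 to 12 rows; each row is the pose to reach, as a shift and turn from the pose commanded when the call began, along the tool's axes at that moment; what a row does not reach only later rows make up. A row lasts 1/8 s, in which the tool goes at most 62.5 mm and 10.7 degrees, less where a joint would pass 70% of its speed; a pose out of reach is approached as far as the arm can. A call with a gripper value outside its range is refused whole. The fingers move at their own pace and stop on an object; "grip_force" is the grip in N (left out, the last holds). Time passes only in rows, so rows that repeat a pose let the fingers close. It gives the time, the measured TCP pose, the force and the opening at its end, in the units of the state.
- sensors.read_state(): the state, without advancing time (a new reading comes with each control period).
- viewer.grab_frame(name): name is "scene" or "top" or "wrist"; returns the picture (480x640x3 uint8, red, green, blue); there is no depth.
- viewer.calibration(name): a dict with "camera_matrix" (3x3 intrinsics, pixels), "pose" (4x4, takes a point from camera to world coordinates). Camera axes: x right, y up, looking along -z (the intrinsics and any distortion apply to the point x, -y, -z); pixel columns grow to the right and rows downward; lengths in mm; the calibration is good to about 2 mm. A picture is of the moment at which its call begins: read the wrist's pose just before it. calibration takes no time and is no camera call; for the wrist camera it gives the pose at the moment of the call.
- order.hand_in(): hands the job in, once; it reports no verdict.
Trained networks look in the newest picture that a camera, given by its name, has taken for a name from the list of things; names that differ only in an ending like _2 or _b are one class to them, and where a whole thing is asked for, a point or a joint stands for the part that bears it (a point fixed in the world has none). Each returns a list of dicts, best first, with "conf" (0 to 1); they miss things now and then, are a little off and sometimes report something else, mostly with a low value. They report only what shows in the picture. A call takes as long as a camera call. They do not tell look-alikes from the thing itself.
- nets.recognise(camera, thing): "xyz" ([x, y, z] in mm, in world coordinates, good to about 4 mm: the middle of the surface that is visible of it).
- nets.mark_of(camera, thing): "xyz" ([x, y, z] in mm, in world coordinates, good to about 4 mm: a listed point, or the origin of a listed thing).
The state is a dict: "time_s": time; "qpos": joint angles; "qvel": joint speeds; "effort": joint torques, N m; "ee_pos": TCP position; "tool_rot": TCP orientation; "force": force on the tool from outside, world axes, zero at the start; "moment": the same for the moment, N m; "finger_gap": opening from 0.0 (shut) to 1.0 (fully open).
Only numpy, scipy, OpenCV 4.12 (cv2) and the standard library are available. Lean on these libraries where they do the work, as an engineer would, in place of code of your own. Each camera call takes 0.05 s, during which the arm holds its last target.

## Task

Make the laboratory balance ready for weighing with its empty dish on the pan: with the fingertips, push the sliding roof panel of the draught shield fully shut, then press the bar-shaped tare key right down and let it come back up. Do not press the round power key, do not press tare while the roof is open, and leave the dish and everything lying around the balance where it is. Nothing is to be picked up.

Things in the scene. Friction and masses are not known exactly. Their poses are not given: they have to be found in the camera images.
- balance: grey laboratory balance, fixed to the bench. Body 260 (x) x 190 (y) x 60 high; origin at the centre of its underside, x away from the key side towards the rear, y to its left seen from the key side, z up. The front deck with the keys is 60 above the bench, from x = -130 to -35. A clear draught shield (glass box) stands on the rest: x = -35 to 118, y = -85 to 85, walls from 60 to 158 high, all clear.
- roof (a joint): sliding roof panel of the draught shield, m: 0 = fully shut (end stop), grows as it slides along the balance's +y; end stop at 0.11. Light friction of about 1.5 N and some damping; it stays where it is left.
- roof_edge (a point): middle of the outer (balance +y) face of the black edge bar of the roof panel, the face to push towards the balance's -y. It moves with the panel; its axes are the balance's. The bar is 152 long (x), 18 thick (y), 30 high: its underside is 15 below this point, its top 15 above. Nothing under or outside the bar up to 95 above the bench belongs to the mechanism. Shut, this point is at (40, 105, 156) in the balance's frame.
- tare_key (a joint): travel of the tare key, m: 0 = up, 0.005 = fully down. Spring return, about 1.4 N to start and 5 N fully down.
- tare_key_top (a point): centre of the top face of the white bar-shaped tare key, 22 (balance x) x 46 (balance y), 10 proud of the deck; in the balance's frame at (-100, -50, 70) when up. Pressed straight down. It is the front right key seen from the key side.
- power_key (a joint): travel of the power key, m: 0 = up, 0.005 = down. Not to be pressed.
- power_key_top (a point): centre of the top face of the white round power key, 20 in diameter, 10 proud of the deck; at (-100, 60, 70) in the balance's frame.
- dish: empty white porcelain weighing dish, 68 across, 24 high, on the pan inside the shield; origin at the centre of its underside. Stays there.
- bowl: bystander: loose white porcelain bowl, 90 across, 36 high; origin at the centre of its underside
- beaker: bystander: loose glass beaker, 72 across, 85 high; origin at the centre of its underside
- canister_a: bystander: loose white porcelain canister with knobbed lid, 78 across, 127 high; origin at the centre of its underside
- canister_b: bystander: another such canister
- weight_big: bystander: loose steel balance weight, 28 across, 46 high; origin at the centre of its underside
- weight_small: bystander: loose steel balance weight, 22 across, 36 high; origin at the centre of its underside
- scoop: bystander: loose spoon with green handle, about 150 long, lying on the bench, origin under its middle
- weight_case: bystander: dark wooden weight case, fixed, 85 (x) x 130 (y) x 32 high with weights up to 52 high in it, its lid (22 high) laid open on the +x side; origin at the centre of the case's underside
Things that resemble listed ones, but are neither listed nor needed, are in the scene too. Leave any yellow look-alike of the dish alone.

How it is judged (in metres and radians):
On the way, in this order (a step that is already met when the one before it is completed fails the run):
1. the roof panel is pushed fully shut (within 4 mm) (value of joint roof below 0.004 m), for 0.2 s.
2. the tare key is pressed down (at least 3.5 mm) with the roof shut (value of joint tare_key above 0.0035 m and value of joint roof below 0.004 m), for 0.05 s.
At the end, for the whole second after the job is handed in: Roof panel within 4 mm of fully shut, tare key back up (within 1 mm), power key up; the dish within 12 mm and every loose bystander within 20 mm of where it started (value of joint roof below 0.004 m and value of joint each of tare_key, power_key below 0.001 m and distance of dish from where it was at the start of the episode below 0.012 m and distance of each of bowl, beaker, canister_a, canister_b, weight_big, weight_small, scoop from where it was at the start of the episode below 0.02 m and linear speed of dish below 0.01 m/s); the robot touches nothing.
It fails at once if the power key is pressed (2 mm) (value of joint power_key above 0.002 m).
It fails at once if the tare key is pressed (2 mm) while the roof is more than 6 mm open (value of joint tare_key above 0.002 m and value of joint roof above 0.006 m).
It fails at once if the dish is shifted (more than 12 mm) (distance of dish from where it was at the start of the episode above 0.012 m).
It fails at once if a loose bystander is shifted, lifted or carried (more than 20 mm) (distance of any of bowl, beaker, canister_a, canister_b, weight_big, weight_small, scoop from where it was at the start of the episode above 0.02 m).
It fails at once if a bystander or the dish is tipped over (angle between any of dish, bowl, beaker, canister_a, canister_b, weight_big, weight_small's own z axis and vertical above 0.5 rad).
It also fails if it takes over 48 s, if anything falls off the work surface, if the arm or the gripper's body presses on something with over 40 N, if the wrist force passes 120 N, or if a joint passes its speed limit or range.

## Working session

There is one attempt and no reset: what is moved stays moved. The work goes in short steps, Python scripts to look and compute and a tool call to move; the robot and the scene stay as the last step left them, time stands still between calls to the robot, and variables do not carry over. Pictures are saved under pics/ and viewed, and the job is handed in when it is done.

Besides the shell and the picture viewer there is one more tool, called by a JSON object that holds its "api" and its "payload", one argument or row to a line. carry_out: Moves the arm, as the interface text tells. Its arguments: {"type":"object","properties":{"deltas":{"type":"array","items":{"type":"array","items":{"type":"array","items":{"type":"number"}}}},"grip_force":{"type":"number"}},"required":["deltas"]}

```bash
mkdir -p pics
python3 - <<'E'
from station import sensors, viewer, order, nets, manip
import cv2
s=sensors.read_state();print(s)
for c in ["scene","top"]:
    cv2.imwrite(f"pics/{c}0.png",viewer.grab_frame(c)[:,:,::-1])
    for t in ["balance","roof_edge","tare_key_top","power_key_top","dish","bowl","beaker","canister_a","weight_big","weight_small","scoop","weight_case"]:
        print(c,t,[( [round(v) for v in d["xyz"]],round(d["conf"],2)) for d in nets.mark_of(c,t)[:3]])
print(sensors.read_state()["time_s"])
E
```

```text
{'time_s': 0.0, 'qpos': array([-1.41070488e+00,  3.09020541e-01,  1.63516848e+00, -2.68988373e-05,
        1.19971868e+00, -6.96812354e-02]), 'qvel': array([-0.00039227, -0.00014599,  0.0004618 , -0.0005719 , -0.00051383,
        0.00093826]), 'effort': array([-2.16924353e-03, -4.15257025e+01, -2.76664120e+01, -3.84009336e-04,
        1.00271992e-02, -6.40024098e-06]), 'ee_pos': array([ 142.26210109, -608.16439269,  403.44555521]), 'tool_rot': array([3.08272952, 1.56848114, 1.74171565]), 'force': array([ 0.04122   , -0.93789745,  0.05030111]), 'moment': array([0.01418815, 0.0024646 , 0.01363948]), 'finger_gap': 1.0010655835974616}
scene balance [([554, -16, 4], 0.83), ([535, 209, 2], 0.62)]
scene roof_edge [([580, 176, 152], 0.89)]
scene tare_key_top [([447, -70, 72], 0.49)]
scene power_key_top []
scene dish [([753, -113, 1], 0.8)]
scene bowl [([583, -24, 62], 0.19)]
scene beaker [([640, 147, 3], 0.79), ([653, -271, 2], 0.68)]
scene canister_a [([650, -272, 3], 0.89)]
scene weight_big [([485, -147, 4], 0.54), ([375, -9, -2], 0.49)]
scene weight_small [([484, -153, 1], 0.44), ([447, -66, 70], 0.35)]
scene scoop [([405, 195, 3], 0.8), ([640, -174, -6], 0.67)]
scene weight_case [([446, -289, -4], 0.65)]
top balance [([550, -18, -1], 0.59), ([582, 178, 154], 0.36)]
top roof_edge [([581, 174, 152], 0.98), ([652, -276, 1], 0.49)]
top tare_key_top [([451, -74, 69], 0.79), ([484, -148, 1], 0.74)]
top power_key_top [([444, 36, 72], 0.58), ([652, -273, -3], 0.54)]
top dish [([749, -110, 2], 0.84), ([588, -19, 63], 0.59)]
top bowl [([532, 212, 3], 0.74)]
top beaker [([646, -174, 2], 0.52)]
top canister_a [([642, -172, 3], 0.88), ([650, -273, 2], 0.86), ([443, 37, 69], 0.7)]
top weight_big [([375, -10, 2], 0.53)]
top weight_small [([486, -148, -2], 0.67), ([374, -10, 4], 0.17)]
top scoop [([402, 196, 0], 0.94), ([375, -9, 1], 0.58)]
top weight_case [([447, -290, -3], 0.97)]
1.3
```

View pics/scene0.png

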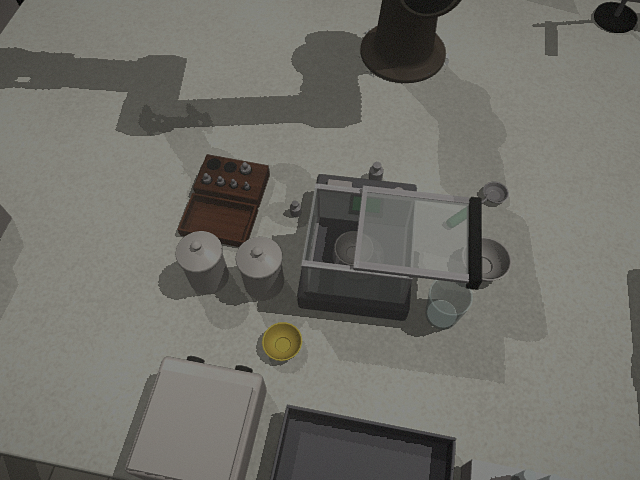

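View pics/top0.png

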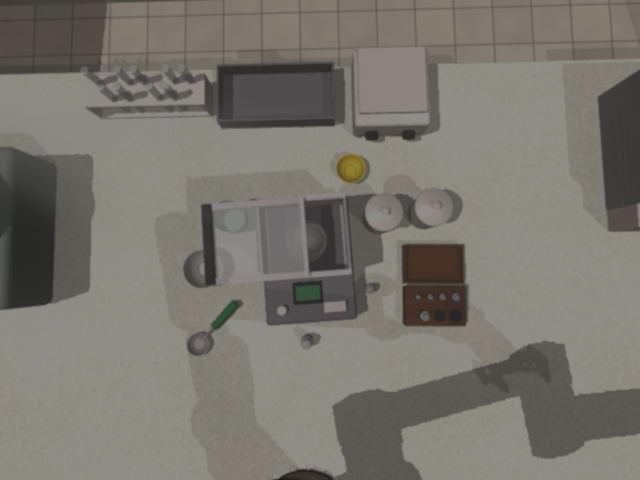

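```bash
cat > h.py <<'E'
import numpy as np
from scipy.spatial.transform import Rotation as R
from station import sensors, viewer, order, nets, manip
def rot(s): return R.from_euler('xyz',s["tool_rot"])
def delta(p_world_shift,s): return rot(s).inv().apply(p_world_shift)
E
python3 - <<'E'
from h import *
s=sensors.read_state()
print(rot(s).as_matrix().round(3), manip.finger_overhang, s["ee_pos"])
# refine balance: yaw estimate from nets, repeated
viewer.grab_frame("top")
for t in ["roof_edge","tare_key_top","power_key_top","balance"]:
    print(t,[nets.mark_of("top",t)[0]["xyz"] for i in range(1)])
c=viewer.calibration("top");K=np.array(c["camera_matrix"]);T=np.array(c["pose"])
def bp(u,v,z):
    d=T[:3,:3]@np.array([(u-K[0,2])/K[0,0],-(v-K[1,2])/K[1,1],-1]); o=T[:3,3]
    return (o+d*(z-o[2])/d[2]).round(1)
print("tare",bp(334,306.5,70),"power",bp(282,310.5,70))
print("bar top outer corners",bp(203,205,171),bp(203,284,171))
E
```

```text
[[ 0.     0.974  0.228]
 [-0.     0.228 -0.974]
 [-1.    -0.     0.   ]] 173.4 [ 142.34169849 -608.59455871  404.6875301 ]
roof_edge [[581.6, 174.7, 154.3]]
tare_key_top [[452.9, -73.1, 68.8]]
power_key_top [[442.7, 37.8, 69.0]]
balance [[548.5, -18.0, -3.1]]
tare [451.  -71.5  70. ] power [444.4  35.7  70. ]
bar top outer corners [650.6 172.  171. ] [503.3 171.2 171. ]
```

Run:
```python
import cv2
a=cv2.imread("pics/top0.png")[185:335,180:370]
cv2.imwrite("pics/topcrop.png",cv2.resize(a,None,fx=4,fy=4,interpolation=cv2.INTER_CUBIC))
```

```text
(no output)
```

View pics/topcrop.png

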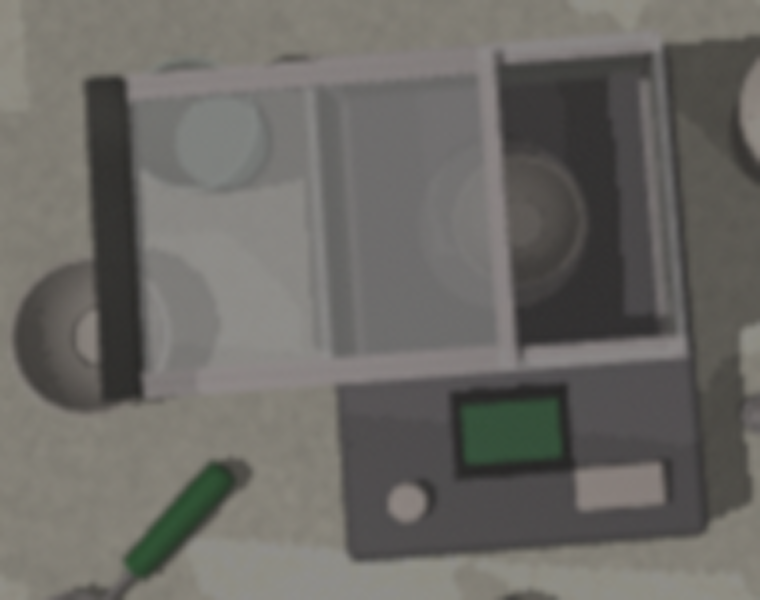

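{"api": "carry_out", "payload": {
  "deltas": [
    [[0,0,20,-23,0.8,0,0],[0,0,55,-64,1.6,0,0],[0,0,92,-107,2.4,0,0],[0,0,129,-150,3.2,0,0],[0,0,166,-193,4,0,0],[0,0,203,-236,4.8,0,0],[0,0,240,-278,5.6,0,0],[0,0,277,-321,6.4,0,0],[0,0,314,-364,7.2,0,0],[0,0,351,-407,8,0,0],[0,0,375,-435,9,0,0],[0,0,387,-449,9.6,0,0]]
  ],
  "grip_force": 60
}}

```text
time_s: 3.05
ee_pos: [417.5, -81.4, 405.0]
tool_rot: [1.533, 1.57, 0.027]
force: [0.2, 0.5, 0.7]
finger_gap: -0.001
```

Run:
```python
from h import *
s=sensors.read_state()
print(s["time_s"],s["ee_pos"],rot(s).as_matrix().round(3),s["finger_gap"],s["force"],s["qpos"])
print(delta(np.array([578,228,404.7])-s["ee_pos"],s))
```

```text
3.05 [417.50599233 -81.38039801 404.99721619] [[ 0.001  0.998  0.065]
 [ 0.     0.065 -0.998]
 [-1.     0.001  0.   ]] -0.0005259726728466358 [0.17690002 0.45574059 0.74969377] [-2.95049996e-01 -9.19993757e-02  2.07692357e+00  3.17768979e-04
  1.15579554e+00  1.21101754e+00]
[   0.4523801   180.13121032 -298.3742414 ]
```

Yaw is aligned (tool z ≈ balance −y). On to the outer side of the bar.

{"api": "carry_out", "payload": {
  "deltas": [
    [[0,0,15,-25,0,0,0],[0,0,45,-75,0,0,0],[0,0,75,-125,0,0,0],[0,0,105,-175,0,0,0],[0,0,135,-225,0,0,0],[0,0,160,-270,0,0,0],[0,0,180,-298,0,0,0],[0,0,180,-298,0,0,0],[0,0,180,-298,0,0,0]]
  ]
}}

```text
time_s: 4.18
ee_pos: [577.7, 225.1, 404.3]
tool_rot: [-1.002, 1.569, -2.511]
force: [0.2, -0.3, -0.1]
finger_gap: -0.001
```

Run:
```python
from h import *
import cv2
s=sensors.read_state()
print(s["time_s"],s["ee_pos"],s["force"])
for c in ["wrist","scene"]: cv2.imwrite(f"pics/{c}1.png",viewer.grab_frame(c)[:,:,::-1])
print(nets.mark_of("scene","roof_edge"),nets.mark_of("wrist","roof_edge"))
```

```text
4.175 [577.66826282 225.0989004  404.28937179] [ 0.24942716 -0.25129128 -0.10774178]
[{'xyz': [575.7, 173.0, 150.4], 'conf': 0.85}] [{'xyz': [575.9, 174.6, 156.1], 'conf': 0.79}]
```

View pics/wrist1.png

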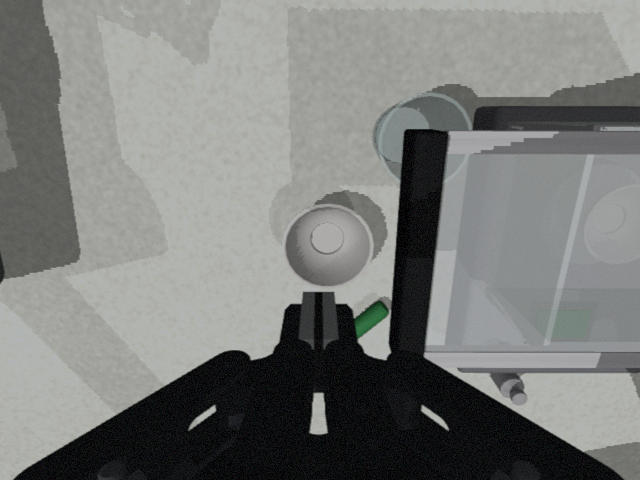

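View pics/scene1.png

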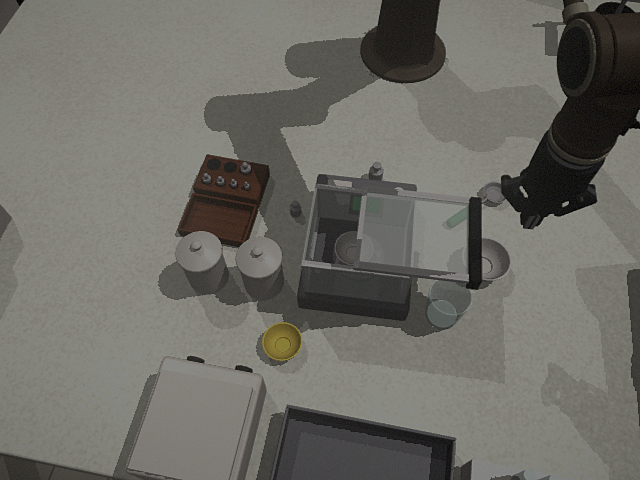

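{"api": "carry_out", "payload": {
  "deltas": [
    [[0,25,0,0,0,0,0],[0,60,0,0,0,0,0],[0,83,0,0,0,0,0],[0,83,0,10,0,0,0],[0,83,0,22,0,0,0],[0,83,0,32,0,0,0],[0,83,0,42,0,0,0],[0,83,0,52,0,0,0],[0,83,0,62,0,0,0],[0,83,0,72,0,0,0],[0,83,0,82,0,0,0],[0,83,0,82,0,0,0]]
  ]
}}

```text
time_s: 5.88
ee_pos: [582.9, 142.4, 321.2]
tool_rot: [-0.957, 1.569, -2.467]
force: [0.0, -0.8, 0.3]
finger_gap: -0.001
```

Run:
```python
from h import *
import cv2
s=sensors.read_state()
print(s["time_s"],s["ee_pos"],s["force"])
for c in ["wrist","top"]:
    cv2.imwrite(f"pics/{c}2.png",viewer.grab_frame(c)[:,:,::-1])
    print(nets.mark_of(c,"roof_edge"))
```

```text
5.875 [582.88385015 142.43604207 321.2148498 ] [ 0.04870241 -0.81793033  0.33032817]
[{'xyz': [577.7, 130.5, 156.7], 'conf': 0.77}]
[{'xyz': [582.5, 128.8, 155.5], 'conf': 0.84}]
```

View pics/wrist2.png

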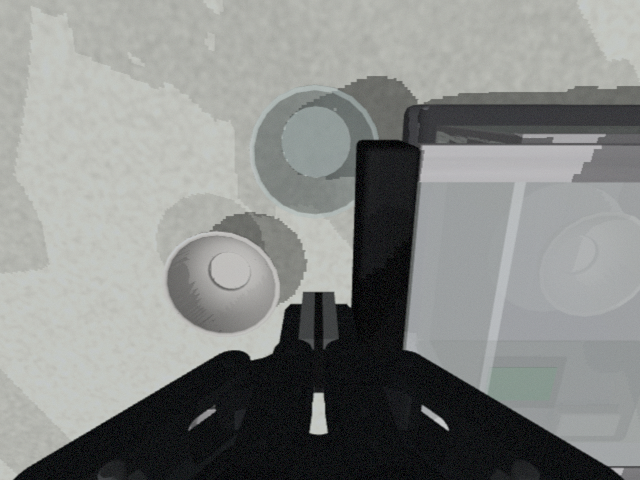

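{"api": "carry_out", "payload": {
  "deltas": [
    [[0,0,0,8,0,0,0],[0,0,0,16,0,0,0],[0,0,0,24,0,0,0],[0,0,0,30,0,0,0],[0,0,0,33,0,0,0],[0,0,0,36,0,0,0],[0,0,0,38,0,0,0],[0,0,0,38,0,0,0]]
  ]
}}

```text
time_s: 7.08
ee_pos: [585.4, 105.7, 321.7]
tool_rot: [-2.535, 1.57, 2.239]
force: [-1.2, 2.5, -0.2]
finger_gap: 0.002
```

Run:
```python
from h import *
s=sensors.read_state()
print(s["time_s"],s["ee_pos"],s["force"])
```

```text
7.075 [585.38267053 105.74132233 321.68355352] [-1.17090324  2.51404124 -0.16389148]
```

{"api": "carry_out", "payload": {
  "deltas": [
    [[0,0,0,1,0,0,0],[0,0,0,2,0,0,0],[0,0,0,3,0,0,0],[0,0,0,3,0,0,0]]
  ]
}}

```text
time_s: 7.58
ee_pos: [585.4, 104.8, 321.7]
tool_rot: [3.136, 1.565, 1.626]
force: [-2.4, 9.3, -0.8]
finger_gap: -0.003
```

{"api": "carry_out", "payload": {
  "deltas": [
    [[0,0,0,1,0,0,0],[0,0,0,2,0,0,0],[0,0,0,3,0,0,0],[0,0,0,3,0,0,0]]
  ]
}}

```text
time_s: 8.07
ee_pos: [585.4, 103.8, 321.8]
tool_rot: [3.107, 1.56, 1.597]
force: [-2.9, 16.2, -0.7]
finger_gap: 0.001
```

Run:
```python
from h import *
import cv2
s=sensors.read_state()
print(s["time_s"],s["ee_pos"],s["force"])
for c in ["wrist","top","scene"]:
    cv2.imwrite(f"pics/{c}3.png",viewer.grab_frame(c)[:,:,::-1])
    print(nets.mark_of(c,"roof_edge"))
a=cv2.imread("pics/scene3.png")[150:350,270:520]
cv2.imwrite("pics/sc3.png",cv2.resize(a,None,fx=3,fy=3,interpolation=cv2.INTER_CUBIC))
```

```text
8.075 [585.42100524 103.81324163 321.80467539] [-2.88729718 16.22893398 -0.73071073]
[{'xyz': [577.6, 93.4, 158.5], 'conf': 0.82}, {'xyz': [641.4, 149.5, 4.4], 'conf': 0.38}]
[{'xyz': [585.3, 92.0, 153.3], 'conf': 0.58}]
[{'xyz': [582.1, 94.2, 153.5], 'conf': 0.76}]
```

View pics/sc3.png

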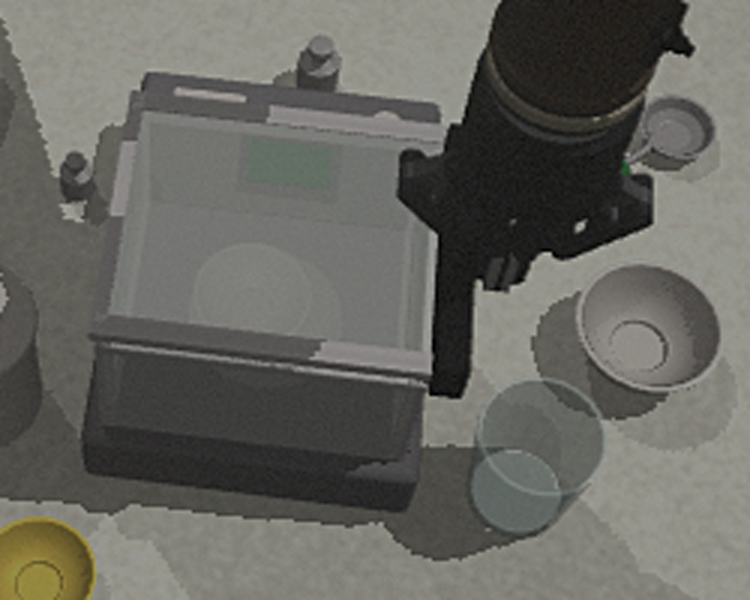

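{"api": "carry_out", "payload": {
  "deltas": [
    [[0,0,0,-8,0,0,0],[0,0,0,-20,0,0,0],[0,0,0,-40,0,0,0],[0,-30,0,-40,0,0,0],[0,-80,0,-40,0,0,0],[0,-100,0,-40,0,0,0],[0,-100,0,-40,0,0,0],[0,-100,0,-40,0,0,0]]
  ]
}}

```text
time_s: 9.38
ee_pos: [582.7, 139.5, 419.6]
tool_rot: [-1.451, 1.567, -2.96]
force: [-0.3, -0.2, -0.2]
finger_gap: 0.0
```

Run:
```python
from h import *
import cv2
s=sensors.read_state()
print(s["time_s"],s["ee_pos"],s["force"],rot(s).as_matrix().round(3))
for c in ["wrist","top","scene"]:
    cv2.imwrite(f"pics/{c}4.png",viewer.grab_frame(c)[:,:,::-1])
    for t in ["roof_edge","tare_key_top","power_key_top"]:print(c,t,nets.mark_of(c,t))
print(delta(np.array([449,-72,s["ee_pos"][2]])-s["ee_pos"],s))
```

```text
9.375 [582.66013493 139.53078667 419.63219389] [-0.26743963 -0.22644526 -0.18711252] [[-0.003  0.998  0.062]
 [-0.001  0.062 -0.998]
 [-1.    -0.003  0.   ]]
wrist roof_edge [{'xyz': [578.1, 91.5, 158.3], 'conf': 0.77}]
wrist tare_key_top [{'xyz': [453.4, -66.1, 71.6], 'conf': 0.41}]
wrist power_key_top []
top roof_edge [{'xyz': [584.5, 94.8, 156.9], 'conf': 0.94}]
top tare_key_top [{'xyz': [450.9, -75.5, 67.0], 'conf': 0.78}]
top power_key_top [{'xyz': [443.0, 36.2, 70.2], 'conf': 0.47}]
scene roof_edge [{'xyz': [581.6, 92.7, 151.9], 'conf': 0.58}]
scene tare_key_top [{'xyz': [451.3, -73.1, 72.9], 'conf': 0.48}]
scene power_key_top [{'xyz': [451.3, -71.9, 70.1], 'conf': 0.66}]
[   0.57363567 -146.55975696  202.80585287]
```

View pics/top4.png

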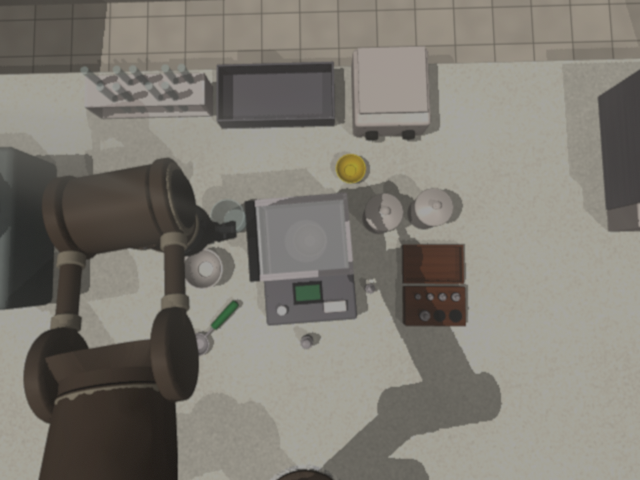

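Run:
```python
import cv2
a=cv2.imread("pics/top4.png")[185:335,180:370]
cv2.imwrite("pics/topcrop4.png",cv2.resize(a,None,fx=4,fy=4,interpolation=cv2.INTER_CUBIC))
```

```text
(no output)
```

View pics/topcrop4.png

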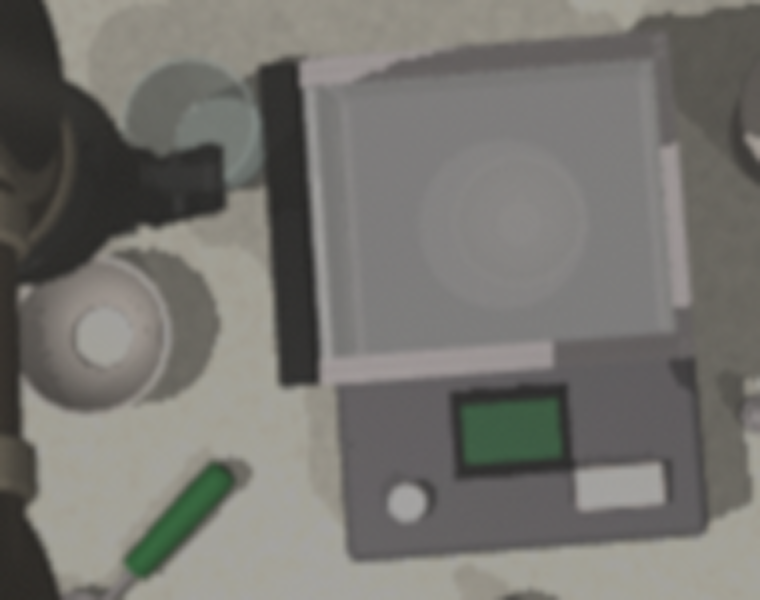

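{"api": "carry_out", "payload": {
  "deltas": [
    [[0,0,-15,20,0,0,0],[0,0,-45,60,0,0,0],[0,0,-75,100,0,0,0],[0,0,-105,145,0,0,0],[0,0,-130,180,0,0,0],[0,0,-147,203,0,0,0],[0,0,-147,203,0,0,0],[0,0,-147,203,0,0,0]]
  ]
}}

```text
time_s: 10.98
ee_pos: [449.6, -71.9, 422.0]
tool_rot: [1.884, 1.57, 0.375]
force: [-0.2, -1.0, -1.0]
finger_gap: -0.002
```

Run:
```python
from h import *
import cv2
s=sensors.read_state()
print(s["time_s"],s["ee_pos"],s["force"],rot(s).as_matrix().round(3))
for c in ["wrist","scene"]:
    cv2.imwrite(f"pics/{c}5.png",viewer.grab_frame(c)[:,:,::-1])
    for t in ["roof_edge","tare_key_top","power_key_top"]:print(c,t,nets.mark_of(c,t))
```

```text
10.975 [449.63830635 -71.91944361 421.99581612] [-0.20976391 -0.96621729 -0.97561711] [[ 0.001  0.998  0.062]
 [ 0.     0.062 -0.998]
 [-1.     0.001 -0.   ]]
wrist roof_edge []
wrist tare_key_top [{'xyz': [454.4, -68.6, 71.8], 'conf': 0.82}]
wrist power_key_top [{'xyz': [443.8, 37.1, 73.7], 'conf': 0.64}]
scene roof_edge [{'xyz': [580.7, 91.4, 151.4], 'conf': 0.65}]
scene tare_key_top [{'xyz': [448.1, -68.6, 73.3], 'conf': 0.53}]
scene power_key_top []
```

View pics/wrist5.png

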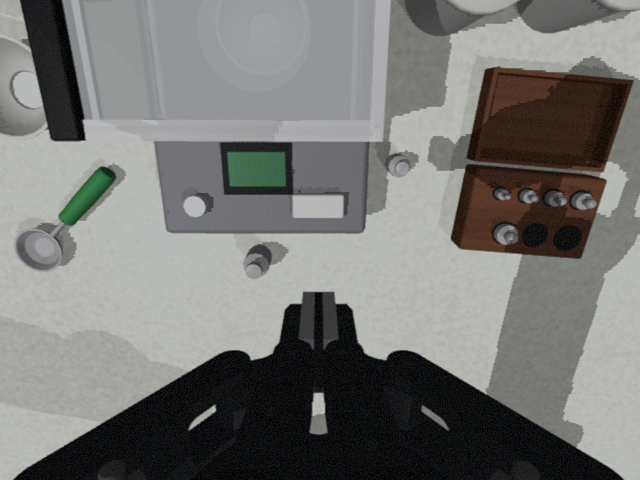

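{"api": "carry_out", "payload": {
  "deltas": [
    [[0,25,1,0,0,0,0],[0,65,1,0,0,0,0],[0,105,1,0,0,0,0],[0,140,1,0,0,0,0],[0,160,1,0,0,0,0],[0,168,1,0,0,0,0],[0,168,1,0,0,0,0]]
  ]
}}

```text
time_s: 12.25
ee_pos: [450.4, -72.1, 253.5]
tool_rot: [-1.904, 1.57, 2.871]
force: [0.2, 0.3, 0.5]
finger_gap: -0.003
```

Run:
```python
from h import *
import cv2
s=sensors.read_state()
print(s["time_s"],s["ee_pos"],s["force"],s["ee_pos"][2]-173.4)
for c in ["wrist","scene"]: cv2.imwrite(f"pics/{c}6.png",viewer.grab_frame(c)[:,:,::-1])
```

```text
12.25 [450.37147717 -72.08951419 253.54231182] [0.15969568 0.27608128 0.53815137] 80.14231181872023
```

View pics/wrist6.png

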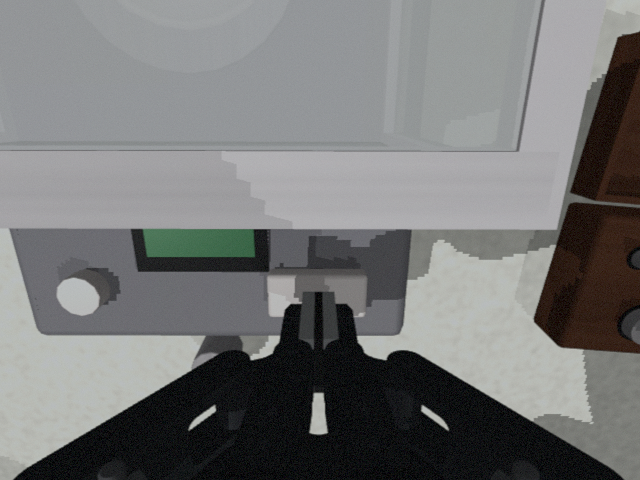

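{"api": "carry_out", "payload": {
  "deltas": [
    [[0,4,1,0,0,0,0],[0,8,1,0,0,0,0],[0,10,1,0,0,0,0],[0,12,1,0,0,0,0],[0,13,1,0,0,0,0],[0,14,1,0,0,0,0],[0,14,1,0,0,0,0]]
  ]
}}

```text
time_s: 13.22
ee_pos: [451.3, -72.1, 239.8]
tool_rot: [-1.822, 1.571, 2.952]
force: [-0.4, 0.0, 4.1]
finger_gap: -0.006
```

{"api": "carry_out", "payload": {
  "deltas": [
    [[0,1,0,0,0,0,0],[0,2,0,0,0,0,0],[0,3,0,0,0,0,0],[0,3,0,0,0,0,0],[0,3,0,0,0,0,0]]
  ]
}}

```text
time_s: 13.85
ee_pos: [451.4, -72.1, 238.2]
tool_rot: [-1.813, 1.57, 2.962]
force: [-6.3, 2.1, 17.8]
finger_gap: -0.001
```

{"api": "carry_out", "payload": {
  "deltas": [
    [[0,-4,0,0,0,0,0],[0,-12,0,0,0,0,0],[0,-30,0,0,0,0,0],[0,-70,0,0,0,0,0],[0,-120,0,0,0,0,0],[0,-160,0,0,0,0,0],[0,-180,0,0,0,0,0],[0,-180,0,0,0,0,0],[0,-180,0,0,0,0,0]]
  ]
}}

```text
time_s: 14.98
ee_pos: [450.8, -72.0, 415.4]
tool_rot: [-1.893, 1.569, 2.881]
force: [-1.0, -0.3, 0.2]
finger_gap: 0.002
```

Run:
```python
from h import *
import cv2
s=sensors.read_state()
print(s["time_s"],s["ee_pos"],s["force"])
for c in ["wrist","top","scene"]:
    cv2.imwrite(f"pics/{c}7.png",viewer.grab_frame(c)[:,:,::-1])
    for t in ["roof_edge","tare_key_top","bowl","beaker","weight_big","scoop"]:print(c,t,[(d["xyz"],d["conf"]) for d in nets.mark_of(c,t)[:2]])
```

```text
14.975 [450.79045326 -71.96827298 415.40929559] [-1.04968845 -0.34319646  0.16618377]
wrist roof_edge []
wrist tare_key_top []
wrist bowl [([539.6, 212.8, 2.5], 0.7)]
wrist beaker [([406.3, 195.8, 1.6], 0.63)]
wrist weight_big [([374.8, -13.8, -1.6], 0.65), ([404.2, 197.4, 2.0], 0.45)]
wrist scoop [([407.5, 194.8, 3.1], 0.55)]
top roof_edge [([586.0, 91.2, 154.4], 0.82)]
top tare_key_top []
top bowl [([532.1, 215.2, 3.8], 0.56)]
top beaker [([639.7, 145.0, -2.3], 0.79)]
top weight_big [([444.8, 38.6, 65.5], 0.44)]
top scoop [([407.8, 197.7, -1.8], 0.69), ([643.0, -173.4, 1.9], 0.57)]
scene roof_edge [([582.8, 91.5, 149.3], 0.68), ([371.9, -9.8, -0.1], 0.41)]
scene tare_key_top [([448.1, -69.0, 73.0], 0.54), ([408.1, 195.8, -0.0], 0.28)]
scene bowl [([533.2, 212.7, 1.7], 0.87)]
scene beaker [([640.5, 149.2, 0.8], 0.71), ([485.4, -150.9, 4.9], 0.37)]
scene weight_big [([371.7, -13.3, -1.9], 0.62)]
scene scoop [([408.7, 198.6, 3.9], 0.83), ([451.1, -74.0, 73.4], 0.53)]
```

View pics/wrist7.png

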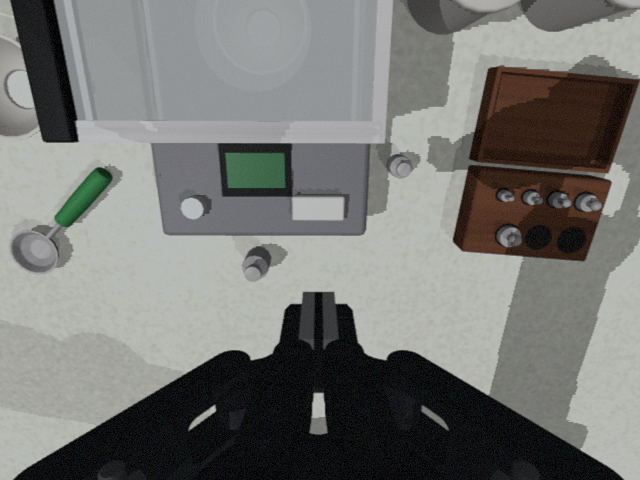

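View pics/scene7.png

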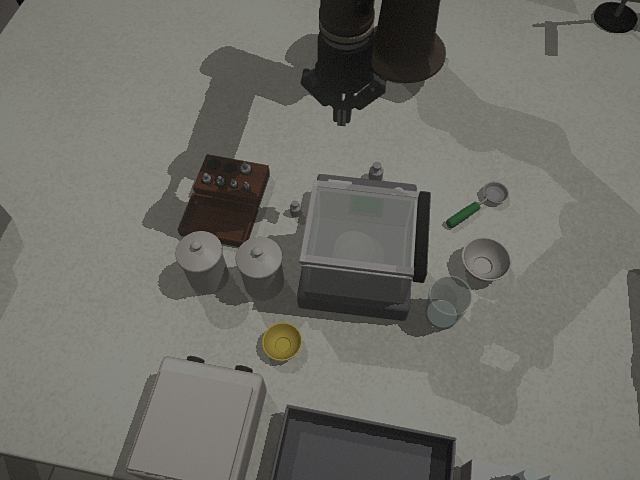

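The roof panel covers the whole shield, with its bar against the shield at about (422, 237) in the scene picture. The tare key looks up at about (318, 207) in the wrist picture, and the bystanders haven't moved. Handing in.

Run:
```python
from h import *
print(order.hand_in())
```

```text
the job is handed in; nothing more can be done
None
```

I pushed the roof panel shut with the closed fingertips, pressed the tare key right down once, released it, and handed the job in at about 15 s; no verdict was reported.

- **Roof:** the push force rose to 16 N while the fingertips moved only about 2 mm, so the panel was at its end stop. The last pictures show it covering the whole shield. The networks' last estimates of the edge bar were y ≈ 91–92, against about 90 expected when shut. That agrees within their accuracy of 4 mm, but earlier readings scattered up to 95. I relied on the force and the pictures to call it shut.
- **Tare key:** the tip went to about 65 mm above the bench, which is 5 mm of travel, and the force reached 18 N, well past the 5 N spring. I then retreated to about 240 mm above the bench. The key looks up in the wrist picture.
- **Not found in the last check:** the wrist and top networks missed the tare key in their final pictures. The scene camera found it at z ≈ 73.
- **Everything else:** the power key was never approached. The bowl, beaker, big weight and scoop were re-measured within a few millimetres of their starting positions. The canisters, small weight and dish were checked only by eye and look unmoved.

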